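# Fit and lock the filter plate of the vacuum unit

## Robot

A 7-joint arm with a two-finger parallel gripper is mounted at the origin on a cart in front of the work surface, level with it; the furniture and walls round the work are solid. World frame = base frame: x ahead of the robot, y to its left, z up, the work surface at z = 0. Lengths are in m, angles in rad, forces in N, time in s.
With the tool pointing down it reaches from about 0.4 to 0.925 m from the base axis. Payload 5.6 kg.
Tool frame: the origin (TCP) lies midway between the tips of the shut fingers; the grasp point (between the pads) lies 19 mm behind it (bot.grip_point_offset is the distance from the TCP to the grasp point, in m); z points along the fingers, y is the line along which they close (so a half turn about z gives the same grasp; the last joint's range is limited). The gripper opens to 85 mm and grips with 20 to 120 N. Pads are 22 mm wide; open, the fingers measure 114 mm over their backs; the gripper's body (76 mm by 85 mm) begins 54 mm behind the grasp point. The pads swing forward as they close: fully open they stand 13 mm farther back than shut.
Start: joints at [-1.285, 0.468, -0.012, 1.603, 0.006, 1.071, -0.056], TCP at [0.21, 0.615, 0.231] pointing down, gripper open.
Joint ranges: [-2.53, 2.53], [-0.31, 2.02], [-1.57, 1.55], [0.28, 2.44], [-1.29, 4.43], [0.15, 1.84], [-2.92, 2.92]. Speed limits (rad/s): [2.57, 2.57, 3.14, 3.14, 3.14, 3.14, 3.14].

## Interface

Orientations are given as a unit quaternion [w, x, y, z].
In Python, from station import status, optics, order, bot gives the robot as it stands. The module is installed in compiled form; this text tells all that it offers.
- The arm moves only by the shell command python3 -m pendant 'ROWS'. ROWS is JSON, one flat list of numbers, 7 for each row, row after row: the shift along the world's x, y, z in m, then the turn, a rotation vector about the world's x, y, z in rad, then the opening, from 0 (shut) to 1 (fully open). A call has exactly 5 rows; each row is the pose to reach, as a shift and turn from the pose commanded when the call began; what a row does not reach only later rows make up. A row lasts 1/10 s, in which the tool goes at most 50 mm and 8.59 degrees, less where a joint would pass 70% of its speed; a pose out of reach is approached as far as the arm can. A call with a gripper value outside its range is refused whole. The fingers move at their own pace and stop on an object; the grip force is fixed at half the most. Time passes only in rows, so rows that repeat a pose let the fingers close, or fill a call up. It gives the time, the measured TCP pose, the force, the opening and the grip force at its end, in the units of the state.
- status.read_state(): the state, without advancing time (a new reading comes with each control period).
- optics.camera(name): name is "side" or "top"; returns a dict with "image" (384x512x3 uint8, red, green, blue), "intrinsics" (3x3 intrinsics, pixels), "R" (3x3) and "t" (3): a world point X has camera coordinates R X + t. Camera axes: x right, y down, z forward; pixel columns grow to the right and rows downward; lengths in m; the calibration is good to about 2 mm. A picture is of the moment at which its call begins. There is no depth.
- order.hand_in(): hands the job in; it is judged then, once.
The state is a dict: "time": time; "q": joint angles; "dq": joint speeds; "tau": joint torques, N m; "position": TCP position; "eef_rot": TCP orientation; "wrist_force": force on the tool from outside, world axes, zero at the start; "moment": the same for the moment, N m; "width": finger opening in m; "grasp_force": force on a finger pad.
Only numpy, scipy, OpenCV 4.12 (cv2) and the standard library are available. Lean on these libraries where they do the work, as an engineer would, in place of code of your own. Each camera call takes 0.05 s, during which the arm holds its last target. There are 200 camera calls.

## Task

Fit the loose filter plate into the white filtration unit: push its orange edge under the steel lip against the sprung bar, with the other edge raised, then lower that edge so the plate lies flat in its bay. Then lock it: squeeze the red tab of the latch against its black post, slide the latch all the way over the plate, and let go so that the tab springs back out. Leave everything else on the bench where it stands.

Things in the scene. Friction and masses are not known exactly. Their poses are not given: they have to be found in the camera images.
- plate: Loose perforated aluminium filter plate, 130 (x) x 99 (y) x 5 mm, 0.15 to 0.4 kg. Origin: centre of its underside, z up. A blue grip rib stands on its middle: 10 mm thick in x, 60 mm long in y, from 5 to 35 mm above the underside. Its -x edge, marked orange, goes under the lip. It starts flat on the worktop.
- plate_hook (a point): Middle of the lower corner of the plate's orange edge: (-65, 0, 0) mm in the plate frame.
- plate_far (a point): Middle of the lower corner of the opposite edge: (65, 0, 0) mm in the plate frame.
- unit: White bench filtration unit, fixed: x -86 to 98, y -64 to 100 mm about its origin, which lies on the worktop under the middle of the bay; its +x side is away from the robot. Bay: ledges 40 mm above the worktop, y -53 to 53, side walls 45 high, open at the top between lip and far wall. Seated, the plate's frame is parallel to the unit's, its origin at (0, 0, 40) mm of the unit, give or take 3 mm.
- slot_mouth (a point): Fixed point of the unit, at (-53, 0, 40) mm of it: on the slot's floor below the free edge of the steel lip. The lip runs along y at the near end; its underside is 53 mm, its top 58 mm above the worktop; the slot under it goes in towards -x as far as the sprung bar. A plate tilt of 10 to 18 degrees fits the slot.
- bar_rest (a point): Fixed point of the unit, at (-61, 0, 46) mm of it: middle of the face of the orange sprung bar in the slot when nothing presses it. The bar (41 to 51 mm above the worktop) yields 8 mm towards -x: 3 N at first, 7 N at its hard stop. The plate must push it in by 4 to 8 mm, and keep it so while being lowered, to clear the far wall.
- far_wall (a point): Fixed point of the unit, at (65, 0, 40) mm of it: foot of the inner face of the far wall, which is 48 mm high above the worktop. Once lowered, the plate is pressed against this face by the sprung bar, so press it flat onto the ledges before letting go. The latch rail runs along the wall's top (x 65 to 98 of the unit, 48 mm high).
- latch (a joint): Latch slide on the far rail, m: 0 open (as it starts, 75 mm to +y of the bay's middle), 0.05 closed; it moves to the unit's -y, friction 2 N. Closed, its steel tongue (x 50 to 66 of the unit, 34 mm wide, 48.5 to 53 mm high) covers the plate's far edge. A comb with a notch every 10 mm (1.5 mm play) holds it: it moves only while the tab is pressed and catches when it is let go.
- latch_tab (a joint): Red lock tab of the latch, m: 0 sprung out, 0.007 fully pressed towards the unit's +x, towards the black post (about 2.5 N at first, 6.6 N fully pressed; it frees the comb from 4.5 mm on).
- latch_grip (a point): Moves with the latch: midway between the outer faces of red tab (-x side) and black post (+x side, does not yield), 72 mm above the worktop. Tab and post are 20 mm wide in y and reach up to 86 mm; the latch's base lies below 55 mm. Width along the unit's x: 26 mm with the tab out (13 mm either side of this point), 19 mm pressed.
- sample_box: Bystander: white sample box, loose; leave it where it stands. Origin: centre of its underside.
- rack_yellow: Bystander: yellow tube rack, loose; leave it where it stands. Origin: centre of its underside.
- rack_teal: Bystander: teal tube rack, loose; leave it where it stands. Origin: centre of its underside.
- tipbox_red: Bystander: red tip box, loose; leave it where it stands. Origin: centre of its underside.
Things that resemble listed ones, but are neither listed nor needed, are in the scene too. Several things have the shape of the plate; the one meant has the colours described above.

How it is judged:
By the outcome, as a careful person would: the job done as asked, in the order asked, and still so for the second after the job is handed in, with the robot touching nothing.
It also fails if it takes over 45 s, if anything falls off the work surface, if the arm or the gripper's body presses on something with over 40 N, if the wrist force passes 120 N, or if a joint passes its speed limit or range.

## Working session

There is one attempt and no reset: what is moved stays moved. The work goes in short steps, Python scripts to look and compute and a shell command to move; the robot and the scene stay as the last step left them, time stands still between calls to the robot, and variables do not carry over. Pictures are saved under pics/ and viewed, at most 10 in all, crops included, and the job is handed in when it is done.

```bash
mkdir -p pics; python3 - <<'E'
from station import status, optics, order, bot
import cv2, numpy as np
print(bot.grip_point_offset, status.read_state())
for n in("top","side"):
    c=optics.camera(n); np.savez(f"pics/{n}0.npz",**c)
    cv2.imwrite(f"pics/{n}0.png",cv2.resize(c["image"][:,:,::-1],(800,600),interpolation=cv2.INTER_CUBIC))
    print(n,c["intrinsics"],c["R"],c["t"],-c["R"].T@c["t"])
E
```

```text
0.0187 {'time': 0.0, 'q': array([-1.28500369,  0.4683751 , -0.01159365,  1.60368761,  0.00594738,
        1.07136244, -0.05631442]), 'dq': array([ 0.00237869,  0.0003602 , -0.00072569,  0.00133895, -0.00032038,
       -0.00040157, -0.00168649]), 'tau': array([-5.77317714e-04, -5.32373714e+01,  2.09606846e-02, -2.51315224e+01,
        1.12864919e-02,  7.64868222e-03,  6.88671733e-07]), 'position': array([0.2097554 , 0.61461215, 0.23031315]), 'eef_rot': array([-1.05929228e-04,  1.63711743e-01,  9.86507809e-01, -8.92744068e-04]), 'wrist_force': array([ 1.07419026, -1.31970379,  0.17398987]), 'moment': array([-0.03287035,  0.04957082,  0.04512309]), 'grasp_force': 0.0, 'width': 0.08540165889036938}
top [[394.16306576   0.         259.59906612]
 [  0.         394.16306576 195.17758602]
 [  0.           0.           1.        ]] [[ 0.02795144 -0.99957679 -0.00805983]
 [-0.9954595  -0.02710057 -0.0912466 ]
 [ 0.09098955  0.01057371 -0.99579571]] [0.01598622 0.55811755 1.30332907] [0.43654725 0.01732373 1.34890467]
side [[365.98317056   0.         256.06611311]
 [  0.         365.98317056 194.34168677]
 [  0.           0.           1.        ]] [[ 0.95593469 -0.2929986   0.01845807]
 [-0.15890502 -0.56925911 -0.8066556 ]
 [ 0.24685638  0.76817699 -0.59073348]] [-0.50750839  0.16294046  1.27698572] [ 0.19580485 -1.03689495  0.89516267]
```

View pics/top0.png

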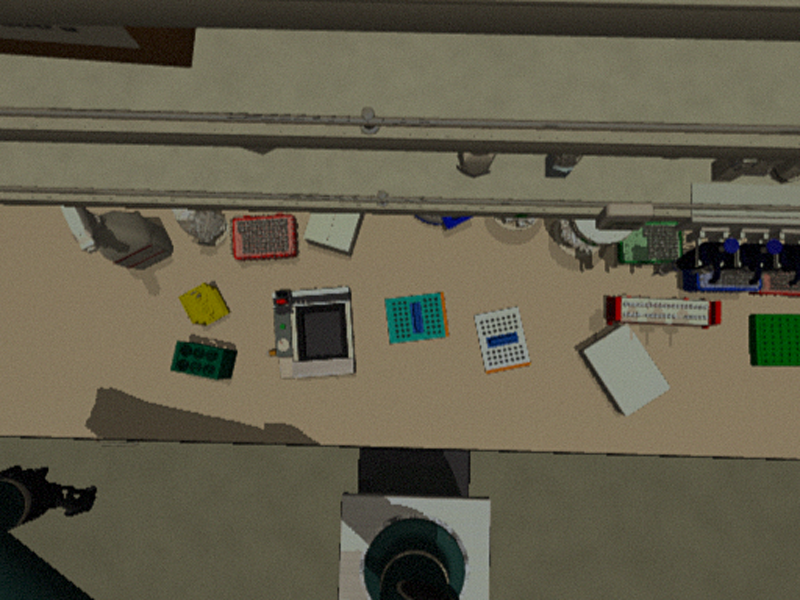

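View pics/side0.png

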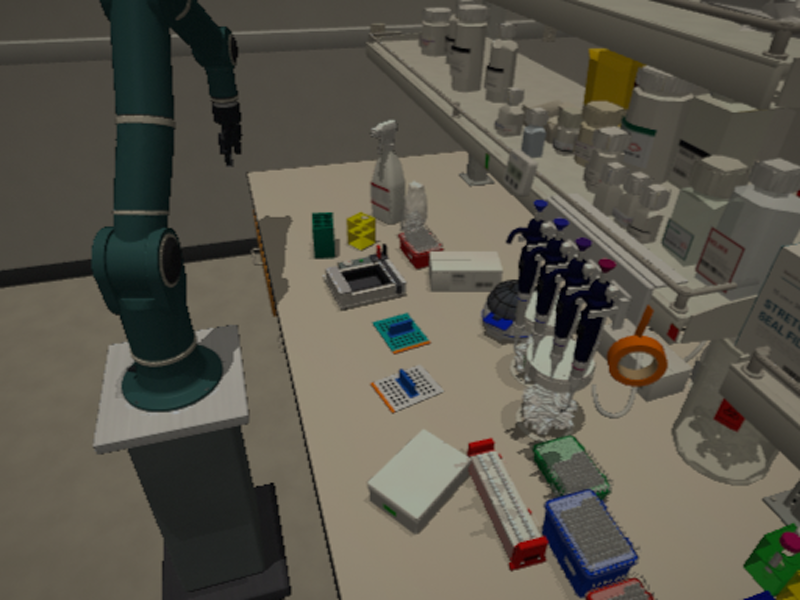

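Candidates for the plate are the teal one at (417,317) and the pale grey one at (502,340), both with a blue rib. The aluminium-coloured plate with an orange edge (the edge facing the robot) is the one at (502,340). I'll check that in a crop that also shows the unit.

```bash
cat > h.py <<'E'
import numpy as np, cv2
from station import status, optics, order, bot
def proj(c,X):
    p=(c["R"]@np.atleast_2d(X).T).T+c["t"]; p=p@c["intrinsics"].T; return p[:,:2]/p[:,2:]
def ray(c,uv,z):
    uv=np.atleast_2d(uv); d=np.c_[uv,np.ones(len(uv))]@np.linalg.inv(c["intrinsics"]).T@c["R"]
    o=-c["R"].T@c["t"]; return o+d*((z-o[2])/d[:,2])[:,None]
def tri(ca,ua,cb,ub):
    P=[c["intrinsics"]@np.c_[c["R"],c["t"]] for c in(ca,cb)]
    X=cv2.triangulatePoints(P[0],P[1],np.float64(ua).reshape(2,1),np.float64(ub).reshape(2,1)); return (X[:3]/X[3]).ravel()
def blobs(c,lo,hi,box,amin=4):
    h=cv2.cvtColor(c["image"],cv2.COLOR_RGB2HSV); m=cv2.inRange(h,lo,hi); k=np.zeros_like(m); x0,y0,x1,y1=box; k[y0:y1,x0:x1]=1; m*=k
    n,l,s,ce=cv2.connectedComponentsWithStats(m)
    return m,[(int(s[i,4]),ce[i].round(1)) for i in range(1,n) if s[i,4]>=amin]
def yaw_q(q): 
    from scipy.spatial.transform import Rotation as R
    return R.from_quat(np.r_[q[1:],q[0]])
E
python3 - <<'E'
from h import *
T=dict(np.load("pics/top0.npz"));S=dict(np.load("pics/side0.npz"))
a=T["image"][175:250,170:345]; b=S["image"][150:265,200:295]
a=cv2.resize(a,None,fx=4.5,fy=4.5,interpolation=cv2.INTER_CUBIC)[:,:,::-1]; b=cv2.resize(b,(215,260),interpolation=cv2.INTER_CUBIC)
cv2.imwrite("pics/c1.png",a); 
cv2.imwrite("pics/c2.png",cv2.resize(S["image"][150:265,200:295],None,fx=5,fy=5,interpolation=cv2.INTER_CUBIC)[:,:,::-1])
for n,c,box in(("top",T,(300,190,345,245)),("side",S,(230,230,290,268))):
    print(n,"orange",blobs(c,(5,140,100),(22,255,255),box)[1],"blue",blobs(c,(100,120,40),(130,255,255),box)[1])
    m,_=blobs(c,(5,140,100),(22,255,255),box); print(cv2.minAreaRect(np.argwhere(m)[:,::-1].astype(np.float32)))
    m,_=blobs(c,(100,120,40),(130,255,255),box); print(cv2.minAreaRect(np.argwhere(m)[:,::-1].astype(np.float32)))
print("red top",blobs(T,(0,150,80),(6,255,255),(170,180,195,205))[1],"side",blobs(S,(0,150,80),(6,255,255),(235,150,255,175))[1])
E
```

```text
top orange [(66, array([324.8, 235.1]))] blue [(119, array([321.1, 217.1]))]
((325.01922607421875, 235.09616088867188), (2.1572773456573486, 28.63295555114746), 78.69007110595703)
((321.01922607421875, 217.09616088867188), (6.079599857330322, 19.21938133239746), 78.69007110595703)
side orange [(55, array([244.5, 254.3]))] blue [(116, array([260.1, 245.4]))]
((244.42001342773438, 254.06002807617188), (23.400001525878906, 2.1999998092651367), 53.13010025024414)
((260.3688049316406, 245.44261169433594), (18.565349578857422, 7.682213306427002), 50.19443130493164)
red top [(13, array([179.8, 192.5]))] side [(4, array([241.5, 157.5]))]
```

View pics/c1.png

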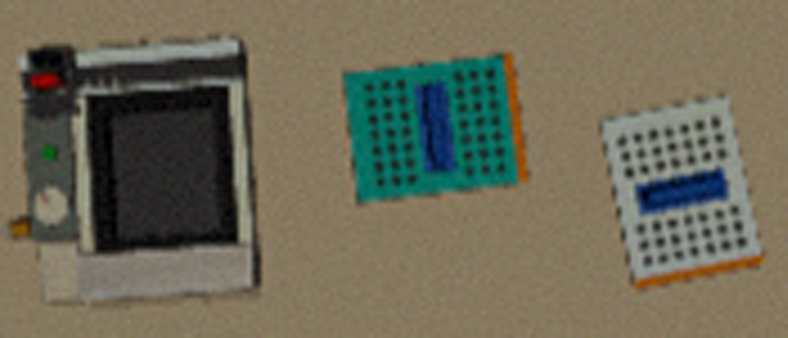

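View pics/c2.png

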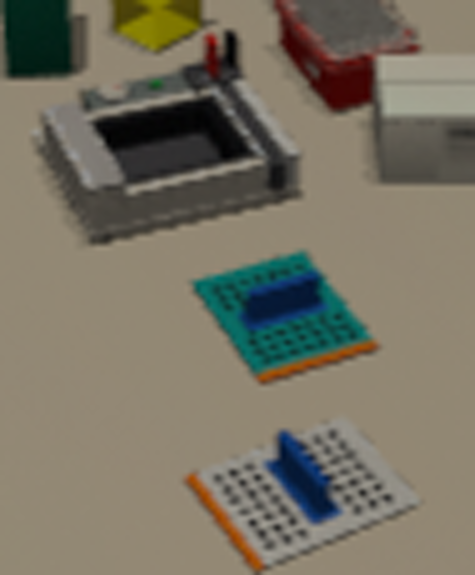

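The crop confirms it: the grey plate has its orange edge towards the robot and the blue rib in the middle, while the other plate is teal. The unit is at crop (40–258, 40–300), with its lip on the near side and the latch (red tab, black post) at the far left. Next I'll compute the poses.

```bash
python3 - <<'E'
from h import *
T=dict(np.load("pics/top0.npz"));S=dict(np.load("pics/side0.npz"))
ct=lambda p:(np.atleast_2d(p)+.5)/4.5-.5+[170,175]
cs=lambda p:(np.atleast_2d(p)+.5)/5-.5+[200,150]
def rect(n,P):
    c=P.mean(0); print(n,"centre",c.round(4),"sides",[round(float(np.linalg.norm(P[i]-P[(i+1)%4]))*1000,1) for i in range(4)],
    "yaw x",np.degrees(np.arctan2(*((P[0]+P[1]-P[2]-P[3])[1::-1]))).round(1),"yaw y",np.degrees(np.arctan2(*((P[0]+P[3]-P[1]-P[2])[1::-1]))).round(1)-90)
rect("plate top",ray(T,ct([(602,119),(725,97),(763,258),(638,286)]),.005))
rect("plate side",ray(S,cs([(340,418),(420,500),(262,570),(188,477)]),.005))
for c,o,b in((T,(324.8,235.1),(321.1,217.1)),(S,(244.5,254.3),(260.1,245.4))): print("orange",ray(c,o,.004),"rib",ray(c,b,.03 if c is T else .02))
print("bay top: farL farR nearR nearL"); P=ct([(88,97),(232,88),(240,243),(97,250)])
F=ray(T,P[:2],.048);N=ray(T,P[2:],.058);rect("bay",np.r_[F,N]);print(F,N)
L=ray(T,ct([(45,300),(258,290)]),.058); print("lip near",L)
print("rail backR",ray(T,ct((243,40)),.048))
print("redtop",ray(T,(179.8,192.5),.086),"side",ray(S,cs((212,37)),.086))
print("unit foot nearR side",ray(S,cs((92,241)),0),"rail foot R",ray(S,cs((298,192)),0), "rail top R",ray(S,cs((298,157)),.048))
print("lip edge side near R corner",ray(S,cs((122,185)),.058))
E
```

```text
plate top centre [ 0.4914 -0.1798  0.005 ] sides [95.0, 124.6, 96.6, 128.7] yaw x 13.5 yaw y 12.900000000000006
plate side centre [ 0.491  -0.1787  0.005 ] sides [97.3, 126.3, 100.1, 123.7] yaw x 14.0 yaw y 15.0
orange [[ 0.42958338 -0.19318092  0.004     ]] rib [[ 0.48917258 -0.17600755  0.03      ]]
orange [[ 0.43060007 -0.19413382  0.004     ]] rib [[ 0.4886067  -0.18356117  0.02      ]]
bay top: farL farR nearR nearL
bay centre [0.4941 0.2056 0.053 ] sides [106.4, 114.6, 104.0, 113.3] yaw x 6.2 yaw y 4.799999999999997
[[0.54576037 0.26468857 0.048     ]
 [0.55531229 0.15869758 0.048     ]] [[0.44163708 0.14763793 0.058     ]
 [0.43367801 0.25130867 0.058     ]]
lip near [[0.3965819  0.28743043 0.058     ]
 [0.40811691 0.13336596 0.058     ]]
rail backR [[0.59114366 0.15187725 0.048     ]]
redtop [[0.55360763 0.288228   0.086     ]] side [[0.55550506 0.29415656 0.086     ]]
unit foot nearR side [[0.41341965 0.14607512 0.        ]] rail foot R [[0.59602985 0.16711123 0.        ]] rail top R [[0.58957101 0.15031489 0.048     ]]
lip edge side near R corner [[0.43804193 0.13584247 0.058     ]]
```

```bash
python3 -m pendant '[0.05,-0.03,0.03,0,0,-0.1,1, 0.09,-0.07,0.03,0,0,-0.2,1, 0.12,-0.11,0.03,0,0,-0.3,1, 0.15,-0.15,0.03,0,0,-0.4,1, 0.17,-0.19,0.03,0,0,-0.5,1]'
python3 -m pendant '[0.02,-0.045,0,0,0,-0.1,1, 0.04,-0.09,0,0,0,-0.2,1, 0.05,-0.135,0,0,0,-0.3,1, 0.06,-0.18,0,0,0,-0.4,1, 0.07,-0.225,0,0,0,-0.51,1]'
python3 -m pendant '[0.01,-0.048,0,0,0,0,1, 0.02,-0.095,-0.01,0,0,0,1, 0.03,-0.14,-0.03,0,0,0,1, 0.04,-0.185,-0.06,0,0,0,1, 0.041,-0.23,-0.08,0,0,0,1]'
python3 -m pendant '[0,-0.04,-0.03,0,0,0,1, 0,-0.08,-0.05,0,0,0,1, 0,-0.12,-0.08,0,0,0,1, 0,-0.149,-0.09,0,0,0,1, 0,-0.149,-0.09,0,0,0,1]'
python3 - <<'E'
from h import *
s=status.read_state(); r=yaw_q(s["eef_rot"]).as_matrix(); print(s["time"],s["position"],np.degrees(np.arctan2(r[1,1],r[0,1])),r[:,2])
E
```

```text
time: 0.6
position: [0.3741, 0.4359, 0.261]
eef_rot: [0.0, 0.405, 0.914, -0.0]
wrist_force: [1.1, 0.8, 0.8]
width: 0.0853
grasp_force: 0.0
time: 1.1
position: [0.4426, 0.2107, 0.261]
eef_rot: [-0.0, 0.622, 0.783, -0.0]
wrist_force: [0.4, 0.4, 0.4]
width: 0.0853
grasp_force: 0.0
time: 1.6
position: [0.4837, -0.0146, 0.182]
eef_rot: [0.0, 0.62, 0.784, 0.0]
wrist_force: [1.2, 0.0, -0.1]
width: 0.0854
grasp_force: 0.0
time: 2.1
position: [0.4814, -0.167, 0.0914]
eef_rot: [-0.001, 0.623, 0.782, -0.002]
wrist_force: [-0.3, -0.7, 0.1]
width: 0.0852
grasp_force: 0.0
2.1 [ 0.48142032 -0.16695588  0.09140612] 12.871118355174136 [-0.00339496 -0.002252   -0.9999917 ]
```

```bash
python3 -m pendant '[0,0,-0.02,0,0,0,1, 0,0,-0.04,0,0,0,1, 0,0,-0.06,0,0,0,1, 0,0,-0.08,0,0,0,1, 0,0,-0.081,0,0,0,1]'
python3 -m pendant '[0,0,0,0,0,0,0.5, 0,0,0,0,0,0,0, 0,0,0,0,0,0,0, 0,0,0,0,0,0,0, 0,0,0,0,0,0,0]'
python3 -m pendant '[0,0,0,0,0,0,0, 0,0,0,0,0,0,0, 0,0,0,0,0,0,0, 0,0,0,0,0,0,0, 0,0,0,0,0,0,0]'
```

```text
time: 2.6
position: [0.482, -0.1608, 0.0103]
eef_rot: [-0.002, 0.62, 0.785, -0.001]
wrist_force: [-0.2, 0.7, -0.4]
width: 0.0854
grasp_force: 0.0
time: 3.1
position: [0.4842, -0.1622, 0.0127]
eef_rot: [0.001, 0.621, 0.784, 0.0]
wrist_force: [4.0, 1.2, 1.6]
width: 0.0125
grasp_force: 2.7
time: 3.6
position: [0.4844, -0.1623, 0.0129]
eef_rot: [0.001, 0.62, 0.784, 0.001]
wrist_force: [1.2, 0.9, 6.5]
width: 0.0082
grasp_force: 59.7
```

```bash
python3 -m pendant '[0,0,0.002,0,0,0,0.5, 0,0,0.002,0,0,0,0.5, 0,0,0.002,0,0,0,0.5, 0.004,-0.0165,0.002,0,0,0,0.5, 0.004,-0.0165,0.002,0,0,0,0.5]'
python3 -m pendant '[0,0,0,0,0,0,0.3, 0,0,0,0,0,0,0, 0,0,0,0,0,0,0, 0,0,0,0,0,0,0, 0,0,0,0,0,0,0]'
python3 -m pendant '[0,0,0,0,0,0,0, 0,0,0,0,0,0,0, 0,0,0,0,0,0,0, 0,0,0,0,0,0,0, 0,0,0,0,0,0,0]'
python3 -m pendant '[0,0,0.02,0,0,0,0, 0,0,0.05,0,0,0,0, 0,0,0.08,0,0,0,0, 0,0,0.10,0,0,0,0, 0,0,0.10,0,0,0,0]'
python3 -m pendant '[0,0,0,0,0,0,0, 0,0,0,0,0,0,0, 0,0,0,0,0,0,0, 0,0,0,0,0,0,0, 0,0,0,0,0,0,0]'
```

```text
time: 4.1
position: [0.4878, -0.1808, 0.0143]
eef_rot: [0.001, 0.621, 0.783, -0.0]
wrist_force: [0.0, -0.9, 0.1]
width: 0.0425
grasp_force: 0.0
time: 4.6
position: [0.4873, -0.1781, 0.0141]
eef_rot: [-0.0, 0.62, 0.784, 0.0]
wrist_force: [-0.7, 1.1, 1.7]
width: 0.0087
grasp_force: 59.5
time: 5.1
position: [0.4873, -0.1781, 0.0141]
eef_rot: [-0.001, 0.62, 0.784, 0.0]
wrist_force: [-2.4, 3.5, 5.6]
width: 0.0086
grasp_force: 59.9
time: 5.6
position: [0.4892, -0.18, 0.116]
eef_rot: [0.003, 0.621, 0.784, 0.001]
wrist_force: [0.1, -0.3, -3.8]
width: 0.0085
grasp_force: 59.2
time: 6.1
position: [0.4872, -0.1788, 0.1135]
eef_rot: [-0.0, 0.621, 0.784, -0.0]
wrist_force: [1.0, -0.1, -3.5]
width: 0.0086
grasp_force: 59.2
```

```bash
python3 -m pendant '[0,0.03,0.035,0,0,-0.03,0, 0,0.07,0.035,0,0,-0.06,0, 0,0.11,0.035,0,0,-0.1,0, 0,0.15,0.035,0,0,-0.13,0, 0.005,0.195,0.035,0,0,-0.13,0]'
python3 -m pendant '[0,0.04,0,0,0,0,0, 0.005,0.08,0,0,0,0,0, 0.005,0.12,0,0,0,0,0, 0.007,0.16,0,0,0,0,0, 0.007,0.185,0,0,0,0,0]'
python3 -m pendant '[0,0,0,0,-0.1,0,0, 0,0,0,0.02,-0.2,0,0, 0,0,0,0.023,-0.243,0,0, 0,0,0,0.023,-0.243,0,0, 0,0,0,0.023,-0.243,0,0]'
python3 - <<'E'
from h import *
s=status.read_state(); r=yaw_q(s["eef_rot"]).as_matrix(); print(s["time"],s["position"],"yaw",np.degrees(np.arctan2(r[1,1],r[0,1])),"z",r[:,2],"ydir",r[:,1])
for n in("top","side"):
    c=optics.camera(n); np.savez(f"pics/{n}1.npz",**c)
    I=c["image"][165:250,165:265] if n=="top" else c["image"][120:210,190:300]
    cv2.imwrite(f"pics/{n}1.png",cv2.resize(I[:,:,::-1],None,fx=6,fy=6,interpolation=cv2.INTER_CUBIC))
E
```

```text
time: 6.6
position: [0.4918, 0.017, 0.1491]
eef_rot: [-0.0, 0.671, 0.741, -0.0]
wrist_force: [1.5, 0.2, -2.8]
width: 0.0089
grasp_force: 59.5
time: 7.1
position: [0.4992, 0.205, 0.1489]
eef_rot: [-0.0, 0.669, 0.743, 0.0]
wrist_force: [0.6, -0.1, -3.9]
width: 0.0088
grasp_force: 59.4
time: 7.6
position: [0.4996, 0.2015, 0.1493]
eef_rot: [0.082, 0.665, 0.737, 0.09]
wrist_force: [0.4, 0.5, -2.6]
width: 0.0086
grasp_force: 59.7
7.6 [0.49961008 0.20146511 0.14925081] yaw 5.8689914617164565 z [ 0.23997218  0.02287396 -0.97051025] ydir [0.96542466 0.09923889 0.24105366]
```

View pics/top1.png

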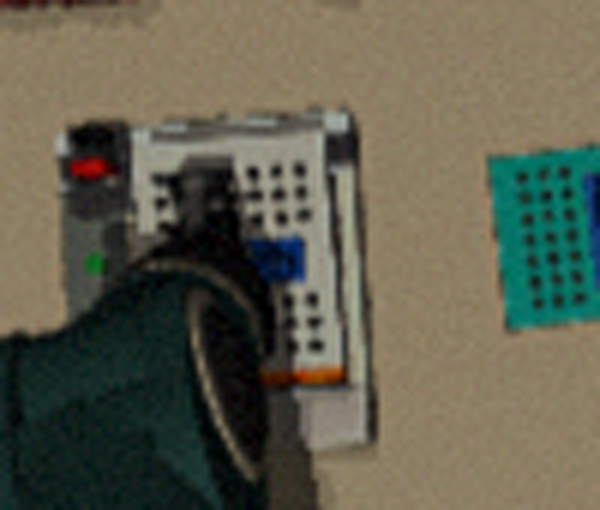

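View pics/side1.png

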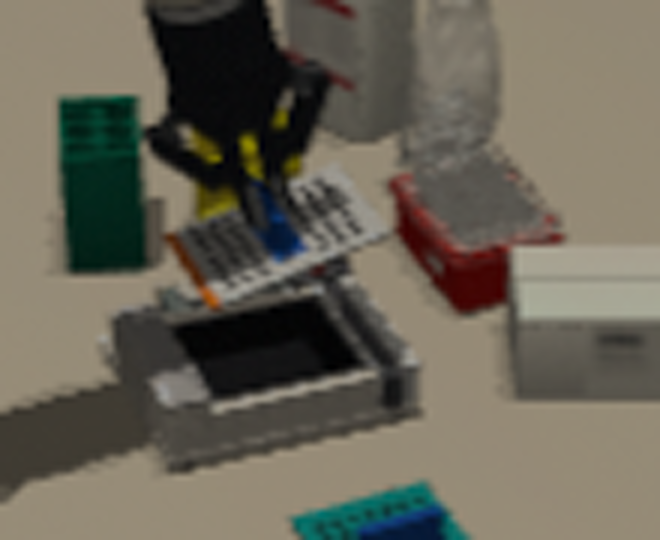

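```bash
cat >> h.py <<'E'
def plate_R(q):
    r=yaw_q(q).as_matrix(); return np.c_[r[:,1],r[:,0],-r[:,2]]
def fit2(L,W):
    L=np.array(L,float);W=np.array(W)[:,:2];l=L-L.mean(0);w=W-W.mean(0)
    a=np.arctan2((l[:,0]*w[:,1]-l[:,1]*w[:,0]).sum(),(l*w).sum()); R=np.array([[np.cos(a),-np.sin(a)],[np.sin(a),np.cos(a)]])
    t=W.mean(0)-R@L.mean(0); return t,np.degrees(a),(W-t-L@R.T)*1000
E
python3 - <<'E'
from h import *
T=dict(np.load("pics/top1.npz"));S=dict(np.load("pics/side1.npz"))
p0=np.array([0.49961,0.20147,0.14925]); R=plate_R([.082,.665,.737,.09]/np.linalg.norm([.082,.665,.737,.09]))
C=np.array([[-65,-49.5,5],[-65,-49.5,0],[65,-49.5,5],[65,49.5,5],[-65,49.5,5]])/1000
W=p0+(C-[0,0,.0141])@R.T
print("top",((proj(T,W)-[165,165]+.5)*6-.5).round()[:3],"obs (345,368),(345,384),(322,128)")
print("side",((proj(S,W)-[190,120]+.5)*6-.5).round(),"obs (215,292)(215,305)(392,228)(330,165)(166,236)")
T0=T
ct=lambda p:(np.array(p)+.5)/4.5-.5+[170,175]; c6=lambda p:(np.array(p)+.5)/6-.5+[165,165]; s6=lambda p:(np.array(p)+.5)/6-.5+[190,120]
tp=[((65,53),.048,ct((88,97))),((65,-53),.048,ct((232,88))),((-53,-53),.058,ct((240,243))),((-53,53),.058,ct((97,250))),((98,-64),.048,c6((350,112))),((-86,-64),.058,c6((373,443)))]
t,a,e=fit2([x[0] for x in tp],[ray(T,x[2],x[1])[0] for x in tp]); print("unit top",t,a,"\n",e.round(1))
sp=[((98,-64),.048,s6((415,363))),((98,-64),0,s6((415,410))),((-86,-64),0,s6((168,468))),((-53,-64),.058,s6((208,388))),((-86,-64),.058,s6((168,402)))]
t,a,e=fit2([x[0] for x in sp],[ray(S,x[2],x[1])[0] for x in sp]); print("unit side",t,a,"\n",e.round(1))
E
```

```text
top [[341. 379.]
 [341. 376.]
 [318. 130.]] obs (345,368),(345,384),(322,128)
side [[209. 308.]
 [211. 314.]
 [389. 230.]
 [334. 162.]
 [162. 235.]] obs (215,292)(215,305)(392,228)(330,165)(166,236)
unit top [-7.67418389 20.78492131] 5.926341943104709 
 [[-50960.4 -79948.2]
 [-61895.3  25379.3]
 [ 55360.3  37551.7]
 [ 66296.8 -67778.1]
 [-95818.1  32908.8]
 [ 87016.7  51886.6]]
unit side [ 0.37285776 64.41572962] 5.2831797651708445 
 [[-103259.7   -9554. ]
 [-103255.2   -9543.1]
 [  79780.9    7379.1]
 [  46951.7    4344.1]
 [  79782.3    7373.9]]
```

```bash
sed -i 's/L=np.array(L,float);/L=np.array(L,float)\/1000;/' h.py
python3 - <<'E'
from h import *
T=dict(np.load("pics/top1.npz"));S=dict(np.load("pics/side1.npz"))
ct=lambda p:(np.array(p)+.5)/4.5-.5+[170,175]; c6=lambda p:(np.array(p)+.5)/6-.5+[165,165]; s6=lambda p:(np.array(p)+.5)/6-.5+[190,120]
tp=[((65,53),.048,ct((88,97))),((65,-53),.048,ct((232,88))),((-53,-53),.058,ct((240,243))),((-53,53),.058,ct((97,250))),((98,-64),.048,c6((350,112))),((-86,-64),.058,c6((373,443)))]
t,a,e=fit2([x[0] for x in tp],[ray(T,x[2],x[1])[0] for x in tp]); print("unit top",t,a,"\n",e.round(1))
sp=[((98,-64),.048,s6((415,363))),((98,-64),0,s6((415,410))),((-86,-64),0,s6((168,468))),((-53,-64),.058,s6((208,388))),((-86,-64),.058,s6((168,402)))]
t,a,e=fit2([x[0] for x in sp],[ray(S,x[2],x[1])[0] for x in sp]); print("unit side",t,a,"\n",e.round(1))
# orange edge blob in both views on the held plate
for n,c,b in(("top",T,(205,222,225,232)),("side",S,(214,155,232,175))):
    m,bl=blobs(c,(5,140,90),(22,255,255),b); print(n,bl,np.argwhere(m)[:,::-1].min(0),np.argwhere(m)[:,::-1].max(0))
s=status.read_state(); R=plate_R(s["eef_rot"]); print(s["position"],R.round(3))
C=np.array([[-65,y,z] for y in(-49.5,49.5) for z in(0,5)])/1000
W=s["position"]+(C-[0,0,.0141])@R.T; print(proj(T,W).round(1),proj(S,W).round(1))
E
```

```text
unit top [0.48824157 0.20570387] 5.92634194310471 
 [[-1.7 -0.4]
 [-3.1 -1. ]
 [ 0.6  0.1]
 [ 3.6 -1.6]
 [-0.4  2.1]
 [ 0.9  0.9]]
unit side [0.49038912 0.21782439] 5.283179765170844 
 [[-4.1 -5.9]
 [ 0.5  5.1]
 [ 1.5  1.8]
 [-0.8  2.4]
 [ 2.9 -3.4]]
top [(18, array([217.9, 227.1]))] [214 226] [221 228]
side [(8, array([224.1, 169. ]))] [218 160] [225 171]
[0.50040102 0.20135131 0.14942049] [[ 0.965 -0.101 -0.241]
 [ 0.099  0.995 -0.023]
 [ 0.242 -0.002  0.97 ]]
[[221.5 227.1]
 [221.4 227.4]
 [189.8 229.4]
 [189.5 229.8]] [[224.9 171.8]
 [224.6 170.8]
 [217.  159.7]
 [216.7 158.7]]
```

The unit is at about (0.488, 0.206) with yaw 5.9°. The two lip and rail corners agree in both views, and the held plate matches its forward kinematics. I'll lower it to the slot mouth.

```bash
python3 -m pendant '[0.0024,0.006,-0.02,0,0,0,0, 0.0024,0.006,-0.04,0,0,0,0, 0.0024,0.006,-0.06,0,0,0,0, 0.0024,0.006,-0.0775,0,0,0,0, 0.0024,0.006,-0.0775,0,0,0,0]'
python3 -m pendant '[0,0,0,0,0,0,0, 0,0,0,0,0,0,0, 0,0,0,0,0,0,0, 0,0,0,0,0,0,0, 0,0,0,0,0,0,0]'
python3 - <<'E'
from h import *
s=status.read_state(); R=plate_R(s["eef_rot"]); print(s["position"],R[:,0])
a=np.radians(5.93);U=np.array([.4882,.2057,0]);RU=np.array([[np.cos(a),-np.sin(a),0],[np.sin(a),np.cos(a),0],[0,0,1]])
print("H in unit",(s["position"]+R@[-.065,0,-.0141]-U)@RU)
c=optics.camera("side");t=optics.camera("top")
A=cv2.resize(c["image"][125:205,195:275],(560,560),interpolation=cv2.INTER_CUBIC)
B=cv2.resize(t["image"][180:245,170:240],None,fx=3.4,fy=3.4,interpolation=cv2.INTER_CUBIC)
B=cv2.copyMakeBorder(B,0,560-B.shape[0],0,0,0); cv2.imwrite("pics/c3.png",np.hstack([A,B])[:,:,::-1])
E
```

```text
time: 8.2
position: [0.5021, 0.2066, 0.0703]
eef_rot: [0.082, 0.665, 0.737, 0.088]
wrist_force: [-2.6, -1.5, 1.7]
width: 0.0087
grasp_force: 61.0
time: 8.7
position: [0.502, 0.2075, 0.072]
eef_rot: [0.082, 0.665, 0.737, 0.09]
wrist_force: [0.5, -0.1, -3.3]
width: 0.009
grasp_force: 60.1
[0.50201616 0.20749244 0.07196993] [0.96513176 0.09912598 0.24226994]
H in unit [-0.04572015  0.00040278  0.04254245]
```

View pics/c3.png

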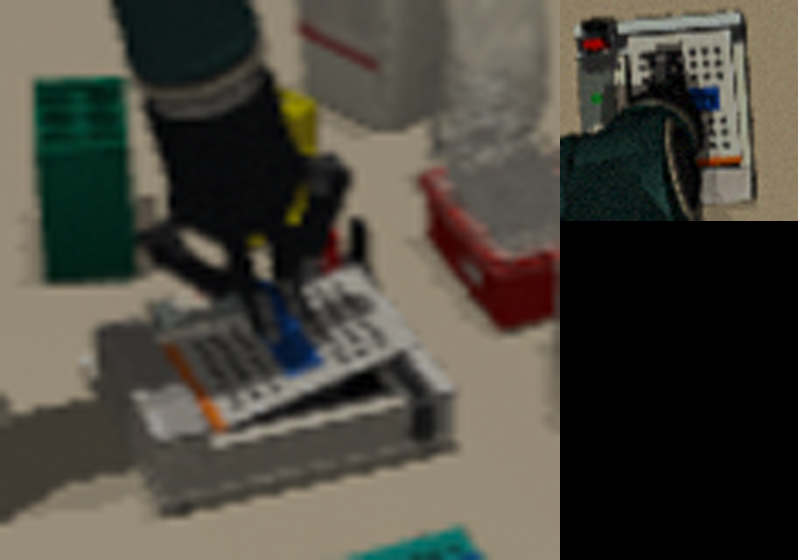

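The plate's near edge is inside the bay right beside the lip, its right edge is clear of the wall, and there are no contact forces. Now I'll push it in.

```bash
python3 -m pendant '[-0.004,-0.0004,0,0,0,0,0, -0.008,-0.0008,0,0,0,0,0, -0.012,-0.0012,0,0,0,0,0, -0.015,-0.0015,-0.001,0,0,0,0, -0.015,-0.0015,-0.001,0,0,0,0]'
python3 -m pendant '[-0.001,0,0,0,0,0,0, -0.002,-0.0002,0,0,0,0,0, -0.003,-0.0003,0,0,0,0,0, -0.003,-0.0003,0,0,0,0,0, -0.003,-0.0003,0,0,0,0,0]'
python3 -m pendant '[-0.001,0,0,0,0,0,0, -0.002,-0.0002,0,0,0,0,0, -0.003,-0.0003,0,0,0,0,0, -0.003,-0.0003,0,0,0,0,0, -0.003,-0.0003,0,0,0,0,0]'
```

```text
time: 9.3
position: [0.4941, 0.2078, 0.0742]
eef_rot: [0.087, 0.664, 0.737, 0.097]
wrist_force: [13.7, 1.1, -1.4]
width: 0.0086
grasp_force: 61.4
time: 9.8
position: [0.4931, 0.208, 0.075]
eef_rot: [0.088, 0.664, 0.736, 0.099]
wrist_force: [16.4, 0.4, -1.7]
width: 0.0083
grasp_force: 63.5
time: 10.3
position: [0.4915, 0.2088, 0.0758]
eef_rot: [0.088, 0.663, 0.736, 0.1]
wrist_force: [18.8, 3.0, -1.0]
width: 0.0087
grasp_force: 68.5
```

```bash
python3 - <<'E'
from h import *
s=status.read_state(); R=plate_R(s["eef_rot"]); print(s["position"],R[:,0],s["moment"],s["wrist_force"])
a=np.radians(5.93);U=np.array([.4882,.2057,0]);RU=np.array([[np.cos(a),-np.sin(a),0],[np.sin(a),np.cos(a),0],[0,0,1]])
print("H in unit",(s["position"]+R@[-.065,0,-.0141]-U)@RU)
c=optics.camera("side");t=optics.camera("top");np.savez("pics/side2.npz",**c);np.savez("pics/top2.npz",**t)
A=cv2.resize(c["image"][155:205,200:260],(480,400),interpolation=cv2.INTER_CUBIC)
B=cv2.resize(t["image"][190:245,190:240],(300,330),interpolation=cv2.INTER_CUBIC)
B=cv2.copyMakeBorder(B,0,70,0,0,0); cv2.imwrite("pics/c4.png",np.hstack([A,B])[:,:,::-1])
E
```

```text
[0.4914927  0.20881548 0.07582264] [0.95917682 0.10025684 0.26443976] [ 0.51041031 -4.02165998  0.98408868] [18.77227102  3.03265332 -1.00959317]
H in unit [-0.05536063  0.00276665  0.04503606]
```

View pics/c4.png

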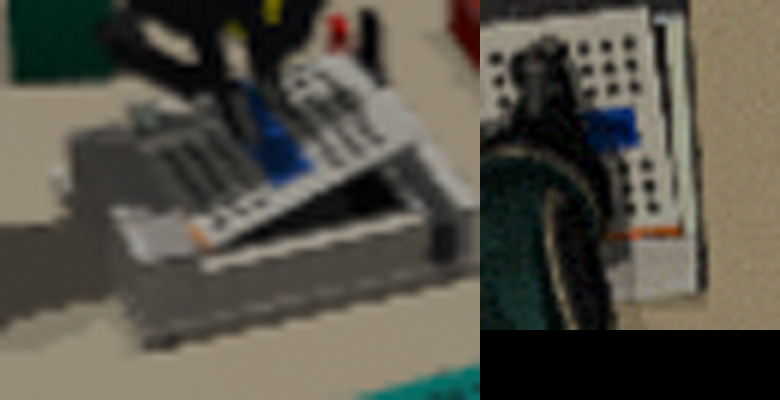

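```bash
python3 - <<'E'
from h import *
T=dict(np.load("pics/top2.npz"));S=dict(np.load("pics/side2.npz"))
s=status.read_state(); R=plate_R(s["eef_rot"]); print(s["wrist_force"])
C=np.array([[-65,-49.5,0],[-65,-49.5,5],[-65,49.5,5],[65,-49.5,0],[65,-49.5,5],[65,49.5,5]])/1000
W=s["position"]+(C-[0,0,.0141])@R.T; print(W.round(4)); print(proj(T,W).round(1).tolist());print(proj(S,W).round(1).tolist())
for n,c,b in(("top",T,(205,222,228,234)),("side",S,(205,170,232,190))):
    m,bl=blobs(c,(5,110,70),(22,255,255),b,1); p=np.argwhere(m)[:,::-1]; print(n,bl); print(p.tolist())
    a=T
# observed far right lower/top corners, side crop
s8=lambda p:(np.array(p)+.5)/8-.5+[200,155]; t6=lambda p:(np.array(p)-[480,0]+.5)/6-.5+[190,190]
print("side far right",s8((420,140)),"far left top",s8((345,58)),"orange R",s8((212,248)),s8((192,225)),"top: far right",t6((648,10)),"orange R",t6((682,232)))
print("tri orangeR top corner",tri(T,t6((682,230)),S,s8((207,240))))
print("tri far R",tri(T,t6((648,10)),S,s8((412,130))))
E
```

```text
[17.90647306  3.6045065  -0.35393636]
[[0.4381 0.1535 0.0449]
 [0.4368 0.1533 0.0497]
 [0.4264 0.2518 0.05  ]
 [0.5628 0.1665 0.0793]
 [0.5615 0.1664 0.0841]
 [0.5511 0.2648 0.0844]]
[[221.5, 229.7], [221.4, 230.1], [191.4, 232.4], [217.8, 190.9], [217.7, 191.2], [187.1, 193.5]]
[[223.1, 186.8], [222.8, 185.9], [215.2, 173.4], [251.9, 173.5], [251.7, 172.6], [242.8, 160.8]]
top [(14, array([217.9, 228.3]))]
[[214, 228], [215, 228], [216, 228], [217, 228], [218, 228], [219, 228], [220, 228], [221, 228], [222, 228], [223, 228], [214, 229], [215, 229], [216, 229], [221, 229]]
side [(1, array([224., 184.]))]
[[224, 184]]
side far right [252.0625 172.0625] far left top [242.6875 161.8125] orange R [226.0625 185.5625] [223.5625 182.6875] top: far right [217.58333333 191.25      ] orange R [223.25 228.25]
tri orangeR top corner [0.44503222 0.14632529 0.05953311]
tri far R [0.55952514 0.16577247 0.09339225]
```

The plate has twisted in the grip: its right side sits higher than the kinematics say. I'll back it out and measure the twist.

```bash
python3 -m pendant '[0.005,0.0005,0,0,0,0,0, 0.01,0.001,0,0,0,0,0, 0.018,0.002,0,0,0,0,0, 0.021,0.002,0.02,0,0,0,0, 0.021,0.002,0.06,0,0,0,0]'
python3 -m pendant '[0,0,0.02,0,0,0,0, 0,0,0.02,0,0,0,0, 0,0,0.02,0,0,0,0, 0,0,0.02,0,0,0,0, 0,0,0.02,0,0,0,0]'
cat >> h.py <<'E'
from scipy.optimize import brentq
def orange(T,S,bt,bs,lo=(5,120,70)):
    out={}
    for n,c,b in(("t",T,bt),("s",S,bs)):
        m,bl=blobs(c,lo,(22,255,255),b,1); n_,l,st,_=cv2.connectedComponentsWithStats(m)
        p=np.argwhere(l==1+st[1:,4].argmax())[:,::-1].astype(np.float32); vx,vy,x,y=cv2.fitLine(p,cv2.DIST_L2,0,.01,.01).ravel()
        k=(p-[x,y])@[vx,vy]; k0,k1=k.min()-.3,k.max()+.3; e=np.array([[x+vx*k0,y+vy*k0],[x+vx*k1,y+vy*k1]]); out[n]=e[e[:,0].argsort()]
    return out
E
python3 - <<'E'
from h import *
s=status.read_state(); R=plate_R(s["eef_rot"]); print(s["position"],R[:,0],s["wrist_force"])
T=optics.camera("top");S=optics.camera("side");np.savez("pics/side3.npz",**S);np.savez("pics/top3.npz",**T)
C=np.array([[-65,-49.5,2.5],[-65,49.5,2.5]])/1000
W=s["position"]+(C-[0,0,.0141])@R.T; print("FK",W.round(4).tolist(),proj(T,W).round(1).tolist(),proj(S,W).round(1).tolist())
o=orange(T,S,(195,215,235,236),(205,150,235,182)); print(o)
r=tri(T,o["t"][1],S,o["s"][1]); print("orange R",r)
for z in (.06,.07,.08,.09,.1): 
    q=ray(S,o["s"][0],z)[0]; print(z,q.round(4),np.linalg.norm(q-r).round(4))
E
```

```text
time: 10.9
position: [0.4993, 0.2055, 0.1281]
eef_rot: [0.081, 0.666, 0.737, 0.086]
wrist_force: [0.9, 0.8, -3.0]
width: 0.0088
grasp_force: 59.6
time: 11.4
position: [0.5008, 0.2066, 0.149]
eef_rot: [0.082, 0.665, 0.737, 0.088]
wrist_force: [0.0, -0.0, -3.8]
width: 0.0084
grasp_force: 59.6
[0.50081332 0.20655498 0.14896914] [0.96593358 0.09937125 0.2389512 ] [ 0.01935498 -0.00677464 -3.8002512 ]
FK [[0.4458, 0.1511, 0.1223], [0.4358, 0.2496, 0.122]] [[219.8, 227.1], [188.0, 229.4]] [[224.5, 170.7], [216.7, 158.6]]
{'t': array([[209.69437, 226.85852],
       [220.31752, 226.45203]], dtype=float32), 's': array([[218.01231, 158.63326],
       [225.78734, 170.49803]], dtype=float32)}
orange R [0.44902133 0.14913752 0.12370097]
0.06 [0.4606 0.3511 0.06  ] 0.2121
0.07 [0.4575 0.3345 0.07  ] 0.1932
0.08 [0.4543 0.3179 0.08  ] 0.1744
0.09 [0.4511 0.3013 0.09  ] 0.1559
0.1 [0.4479 0.2847 0.1   ] 0.1376
```

```bash
python3 -m pendant '[0.001,0.003,-0.02,0,0,0,0, 0.001,0.003,-0.04,0,0,0,0, 0.001,0.003,-0.06,0,0,0,0, 0.001,0.003,-0.077,0,0,0,0, 0.001,0.003,-0.0782,0,0,0,0]'
python3 -m pendant '[0,0,0,0,0,0,0, -0.002,-0.0002,0,0,0,0,0, -0.004,-0.0004,0,0,0,0,0, -0.006,-0.0006,0,0,0,0,0, -0.006,-0.0006,0,0,0,0,0]'
python3 -m pendant '[-0.001,-0.0001,0,0,0,0,0, -0.002,-0.0002,0,0,0,0,0, -0.003,-0.0003,0,0,0,0,0, -0.004,-0.0004,0,0,0,0,0, -0.004,-0.0004,0,0,0,0,0]'
```

```text
time: 12.0
position: [0.5013, 0.2097, 0.0701]
eef_rot: [0.081, 0.666, 0.737, 0.088]
wrist_force: [-2.6, 1.7, -2.2]
width: 0.0086
grasp_force: 59.8
time: 12.5
position: [0.4966, 0.2096, 0.0728]
eef_rot: [0.082, 0.665, 0.737, 0.09]
wrist_force: [0.3, -1.2, -4.3]
width: 0.0087
grasp_force: 59.6
time: 13.0
position: [0.4928, 0.2092, 0.0724]
eef_rot: [0.082, 0.665, 0.737, 0.09]
wrist_force: [-0.4, -0.4, -3.7]
width: 0.0085
grasp_force: 59.6
```

No force now, so the earlier block was the right corner. I'll keep going.

```bash
python3 -m pendant '[-0.001,-0.0001,-0.001,0,0,0,0, -0.002,-0.0002,-0.001,0,0,0,0, -0.003,-0.0003,-0.001,0,0,0,0, -0.004,-0.0004,-0.001,0,0,0,0, -0.004,-0.0004,-0.001,0,0,0,0]'
python3 -m pendant '[-0.001,-0.0001,0,0,0,0,0, -0.002,-0.0002,0,0,0,0,0, -0.003,-0.0003,0,0,0,0,0, -0.003,-0.0003,0,0,0,0,0, -0.003,-0.0003,0,0,0,0,0]'
python3 -m pendant '[-0.001,-0.0001,0,0,0,0,0, -0.002,-0.0002,0,0,0,0,0, -0.003,-0.0003,0,0,0,0,0, -0.003,-0.0003,0,0,0,0,0, -0.003,-0.0003,0,0,0,0,0]'
```

```text
time: 13.5
position: [0.4891, 0.2088, 0.0715]
eef_rot: [0.082, 0.665, 0.737, 0.09]
wrist_force: [1.1, 1.2, -3.8]
width: 0.0085
grasp_force: 59.5
time: 14.0
position: [0.4865, 0.2087, 0.0717]
eef_rot: [0.083, 0.665, 0.737, 0.09]
wrist_force: [4.4, 1.2, -3.7]
width: 0.0086
grasp_force: 59.4
time: 14.5
position: [0.4836, 0.2084, 0.0718]
eef_rot: [0.083, 0.665, 0.737, 0.091]
wrist_force: [5.8, 1.8, -3.9]
width: 0.0087
grasp_force: 59.4
```

```bash
python3 -m pendant '[-0.001,-0.0001,0,0,0,0,0, -0.002,-0.0002,0,0,0,0,0, -0.0025,-0.0003,0,0,0,0,0, -0.0025,-0.0003,0,0,0,0,0, -0.0025,-0.0003,0,0,0,0,0]'
python3 - <<'E'
from h import *
s=status.read_state(); R=plate_R(s["eef_rot"]); print(s["position"],R.round(4),np.degrees(np.arcsin(R[2,0])),s["wrist_force"])
E
```

```text
time: 15.0
position: [0.4817, 0.2082, 0.072]
eef_rot: [0.083, 0.665, 0.737, 0.091]
wrist_force: [5.8, 1.8, -4.9]
width: 0.0085
grasp_force: 59.3
[0.48168836 0.208223   0.07196645] [[ 0.9646 -0.1015 -0.2433]
 [ 0.0988  0.9948 -0.0237]
 [ 0.2445 -0.0012  0.9697]] 14.150160981923005 [ 5.8252398   1.75402755 -4.85419513]
```

```bash
python3 -m pendant '[0,0,-0.0015,-0.003,0.03,0,0, 0.001,0,-0.004,-0.006,0.061,0,0, 0.0017,0.0002,-0.0065,-0.0095,0.092,0,0, 0.0026,0.0003,-0.009,-0.0128,0.124,0,0, 0.0026,0.0003,-0.009,-0.0128,0.124,0,0]'
python3 -m pendant '[0.0005,0,-0.002,-0.003,0.03,0,0, 0.001,0.0001,-0.004,-0.006,0.06,0,0, 0.0015,0.0002,-0.006,-0.0095,0.092,0,0, 0.0015,0.0002,-0.006,-0.0095,0.092,0,0, 0.0015,0.0002,-0.006,-0.0095,0.092,0,0]'
python3 - <<'E'
from h import *
s=status.read_state(); R=plate_R(s["eef_rot"]); print(s["position"],R.round(4),np.degrees(np.arcsin(R[2,0])),s["wrist_force"],s["moment"])
E
```

```text
time: 15.5
position: [0.4858, 0.2085, 0.0633]
eef_rot: [0.042, 0.669, 0.74, 0.045]
wrist_force: [6.4, 2.2, 1.0]
width: 0.0087
grasp_force: 60.1
time: 16.0
position: [0.4869, 0.2086, 0.0573]
eef_rot: [0.011, 0.67, 0.742, 0.011]
wrist_force: [6.5, 0.9, 0.3]
width: 0.0084
grasp_force: 60.2
[0.48693753 0.20856664 0.05734781] [[ 0.9944 -0.1007 -0.0314]
 [ 0.1007  0.9949 -0.002 ]
 [ 0.0314 -0.0011  0.9995]] 1.8017145511586061 [6.49452784 0.85522472 0.30905176] [ 0.34718632 -1.25333812 -0.03112642]
```

```bash
python3 -m pendant '[0.0003,0,-0.001,-0.0016,0.016,0,0, 0.0004,0,-0.002,-0.0032,0.031,0,0, 0.0004,0,-0.003,-0.0032,0.031,0,0, 0.0004,0,-0.004,-0.0032,0.031,0,0, 0.0004,0,-0.004,-0.0032,0.031,0,0]'
python3 - <<'E'
from h import *
s=status.read_state(); R=plate_R(s["eef_rot"]); print(s["position"],R.round(4),np.degrees(np.arcsin(R[2,0])),s["wrist_force"],s["moment"])
T=optics.camera("top");S=optics.camera("side");np.savez("pics/side4.npz",**S);np.savez("pics/top4.npz",**T)
A=cv2.resize(S["image"][148:203,200:265],(480,406),interpolation=cv2.INTER_CUBIC)
B=cv2.resize(T["image"][185:245,180:240],(300,300),interpolation=cv2.INTER_CUBIC)
B=cv2.copyMakeBorder(B,0,106,0,0,0); cv2.imwrite("pics/c5.png",np.hstack([A,B])[:,:,::-1])
E
```

```text
time: 16.5
position: [0.4873, 0.208, 0.0545]
eef_rot: [0.0, 0.671, 0.742, -0.0]
wrist_force: [4.1, -1.9, 11.9]
width: 0.0088
grasp_force: 62.0
[0.48731509 0.20797623 0.05451615] [[ 9.949e-01 -1.004e-01 -3.000e-04]
 [ 1.004e-01  9.949e-01  1.000e-03]
 [ 2.000e-04 -1.000e-03  1.000e+00]] 0.01234503579393668 [ 4.11085457 -1.92422662 11.89797557] [-0.03681855 -0.58173641  0.15760225]
```

```bash
python3 -m pendant '[0,0,0,0,0,0,0.3, 0,0,0,0,0,0,0.4, 0,0,0,0,0,0,0.4, 0,0,0.01,0,0,0,0.4, 0,0,0.04,0,0,0,0.4]'
python3 -m pendant '[0,0,0.04,0,0,0,0.4, 0,-0.03,0.07,0,0,0,0.4, 0,-0.06,0.07,0,0,0,0.4, 0,-0.09,0.07,0,0,0,0.4, 0,-0.09,0.07,0,0,0,0.4]'
python3 - <<'E'
from h import *
T=optics.camera("top");S=optics.camera("side");np.savez("pics/side5.npz",**S);np.savez("pics/top5.npz",**T)
A=cv2.resize(S["image"][148:203,200:265],(480,406),interpolation=cv2.INTER_CUBIC)
B=cv2.resize(T["image"][180:240,170:230],(310,310),interpolation=cv2.INTER_CUBIC)
B=cv2.copyMakeBorder(B,0,96,0,0,0); cv2.imwrite("pics/c6.png",np.hstack([A,B])[:,:,::-1])
for n,c,b in(("top",T,(170,180,195,205)),("side",S,(232,140,258,175))):
    print(n,blobs(c,(0,130,60),(8,255,255),b,2)[1],blobs(c,(174,130,60),(180,255,255),b,2)[1])
E
```

```text
time: 17.1
position: [0.4824, 0.2074, 0.0908]
eef_rot: [-0.002, 0.67, 0.742, -0.006]
wrist_force: [-0.4, -0.6, 0.4]
width: 0.0345
grasp_force: 0.0
time: 17.6
position: [0.4845, 0.1141, 0.1632]
eef_rot: [-0.0, 0.672, 0.74, -0.003]
wrist_force: [0.8, -0.1, 0.2]
width: 0.034
grasp_force: 0.0
top [(16, array([179.8, 192.6]))] [(2, array([177.5, 192. ]))]
side [(10, array([256.2, 152.5])), (3, array([256.7, 158.3]))] []
```

View pics/c6.png

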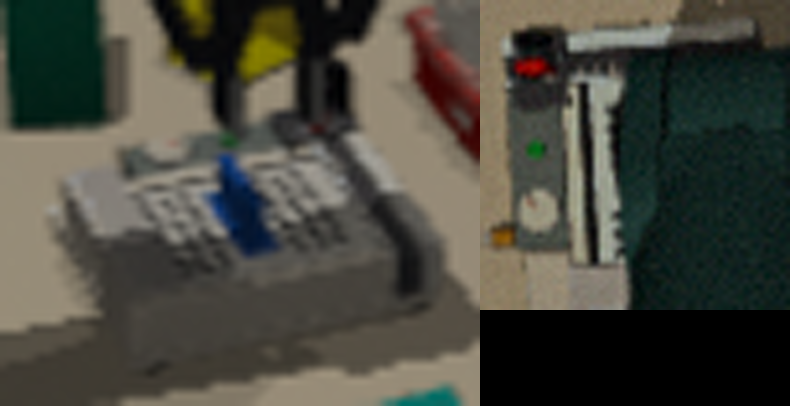

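The plate lies flat in its bay with the orange edge under the lip, and the rib at (240,205) stands upright. Next is the latch: red tab at (532,67) and black post at (532,43) in the top crop.

```bash
python3 - <<'E'
from h import *
T=dict(np.load("pics/top5.npz"));S0=dict(np.load("pics/side0.npz"))
a=np.radians(5.93);U=np.array([.4882,.2057]);R2=np.array([[np.cos(a),-np.sin(a)],[np.sin(a),np.cos(a)]])
t=lambda p:(np.array(p)-[480,0]+.5)/5.167-.5+[170,180]
for n,p,z in(("red near",(532,76),.086),("red/black",(532,57),.086),("black far",(532,31),.086),("red L",(513,66),.086),("red R",(552,66),.086)):
    w=ray(T,t(p),z)[0]; print(n,w.round(4),((w[:2]-U)@R2*1000).round(1))
g=T["image"].astype(int); print(g[183:198,180].tolist())
cs=lambda p:(np.array(p)+.5)/5-.5+[200,150]
for n,p in(("red top side",(211,37)),("post top side",(231,35))):
    w=ray(S0,cs(p),.086)[0]; print(n,w.round(4),((w[:2]-U)@R2*1000).round(1))
T0=dict(np.load("pics/top0.npz"))
for p in((237,260),(297,255),(308,245),(350,253)): print("behind",ray(T0,np.array(p)*.64,.05)[0].round(3))
s=status.read_state();print(s["position"],s["eef_rot"])
E
```

```text
red near [0.5478 0.2884 0.086 ] [67.8 76.1]
red/black [0.5597 0.289  0.086 ] [79.7 75.4]
black far [0.576  0.2897 0.086 ] [96.  74.5]
red L [0.5537 0.3006 0.086 ] [74.9 87.6]
red R [0.5544 0.2762 0.086 ] [73.1 63.3]
[[145, 128, 104], [128, 115, 88], [60, 56, 38], [19, 19, 18], [14, 11, 15], [5, 10, 10], [16, 23, 16], [32, 33, 28], [82, 16, 11], [156, 12, 9], [150, 17, 6], [84, 0, 3], [20, 22, 10], [41, 40, 41], [45, 37, 35]]
red top side [0.5547 0.2944 0.086 ] [75.3 81.3]
post top side [0.5723 0.2931 0.086 ] [92.7 78.3]
behind [0.642 0.394 0.05 ]
behind [0.656 0.266 0.05 ]
behind [0.678 0.244 0.05 ]
behind [0.663 0.153 0.05 ]
[0.48464616 0.11800594 0.16281519] [-0.00088993  0.67061082  0.74180575 -0.00213887]
```

```bash
python3 -m pendant '[0.015,0.035,0,0,0,0,0.6, 0.031,0.07,0,0,0,0,0.6, 0.047,0.105,0,0,0,0,0.6, 0.063,0.14,0,0,0,0,0.6, 0.078,0.171,-0.013,0,0,0,0.6]'
python3 -m pendant '[0,0,0,0,0,0,0.6, 0,0,0,0,0,0,0.6, 0,0,-0.02,0,0,0,0.6, 0,0,-0.03,0,0,0,0.6, 0,0,-0.03,0,0,0,0.6]'
python3 - <<'E'
from h import *
s=status.read_state();print(s["position"],s["eef_rot"],s["wrist_force"])
S=optics.camera("side");T=optics.camera("top");np.savez("pics/side6.npz",**S)
A=cv2.resize(S["image"][120:195,205:275],(560,600),interpolation=cv2.INTER_CUBIC)
cv2.imwrite("pics/c7.png",A[:,:,::-1])
E
```

```text
time: 18.2
position: [0.5635, 0.2937, 0.1506]
eef_rot: [-0.001, 0.669, 0.743, -0.001]
wrist_force: [1.6, 0.5, 0.4]
width: 0.051
grasp_force: 0.0
time: 18.7
position: [0.5615, 0.2881, 0.1181]
eef_rot: [-0.001, 0.67, 0.742, -0.004]
wrist_force: [-0.6, -0.7, -0.3]
width: 0.0514
grasp_force: 0.0
[0.56153312 0.28811266 0.11809258] [-0.00114224  0.6703848   0.74200235 -0.00392679] [-0.59123443 -0.73635628 -0.30770349]
```

View pics/c7.png

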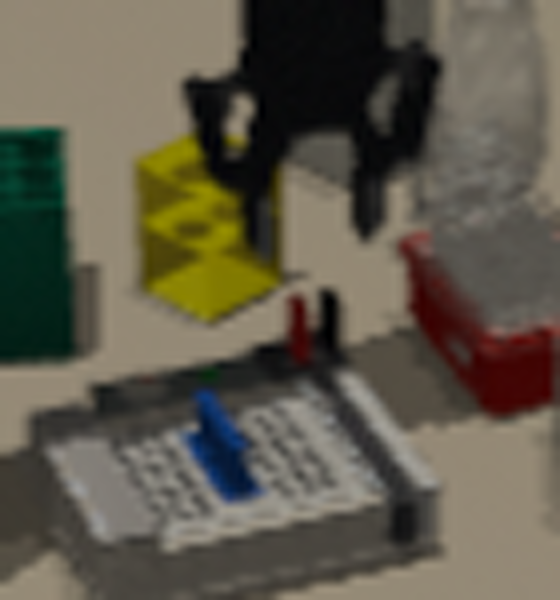

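The fingers straddle the tab (300,330) and post (330,320) centrally. I'll go down and squeeze.

```bash
python3 -m pendant '[0,0.001,-0.02,0,0,0,0.6, 0,0.001,-0.04,0,0,0,0.6, 0,0.001,-0.056,0,0,0,0.6, 0,0.001,-0.056,0,0,0,0.6, 0,0.001,-0.056,0,0,0,0.6]'
python3 -m pendant '[0,0,0,0,0,0,0.3, 0.001,0,0,0,0,0,0.1, 0.003,0.0003,0,0,0,0,0, 0.003,0.0003,0,0,0,0,0, 0.003,0.0003,0,0,0,0,0]'
python3 -m pendant '[0,0,0,0,0,0,0, 0,0,0,0,0,0,0, 0,0,0,0,0,0,0, 0,0,0,0,0,0,0, 0,0,0,0,0,0,0]'
```

```text
time: 19.3
position: [0.5633, 0.2903, 0.0638]
eef_rot: [-0.001, 0.67, 0.742, -0.002]
wrist_force: [0.6, -0.4, 1.0]
width: 0.0514
grasp_force: 0.0
time: 19.8
position: [0.5684, 0.2911, 0.0649]
eef_rot: [0.001, 0.67, 0.742, 0.0]
wrist_force: [5.9, -0.0, 3.0]
width: 0.0167
grasp_force: 62.8
time: 20.3
position: [0.5684, 0.2911, 0.0649]
eef_rot: [0.001, 0.67, 0.742, 0.0]
wrist_force: [6.1, 0.9, 1.5]
width: 0.0164
grasp_force: 62.8
```

```bash
python3 -m pendant '[0.001,-0.008,0,0,0,0,0, 0.003,-0.018,0,0,0,0,0, 0.004,-0.029,0,0,0,0,0, 0.005,-0.04,0,0,0,0,0, 0.006,-0.05,0,0,0,0,0]'
python3 -m pendant '[0,-0.003,0,0,0,0,0, 0,-0.003,0,0,0,0,0, 0,-0.003,0,0,0,0,0, 0,-0.003,0,0,0,0,0, 0,-0.003,0,0,0,0,0]'
```

```text
time: 20.8
position: [0.5736, 0.241, 0.0648]
eef_rot: [-0.0, 0.67, 0.742, -0.0]
wrist_force: [3.6, 6.5, 4.5]
width: 0.0166
grasp_force: 62.6
time: 21.3
position: [0.5736, 0.2412, 0.0648]
eef_rot: [-0.001, 0.669, 0.743, 0.001]
wrist_force: [4.8, 7.7, 3.5]
width: 0.0166
grasp_force: 62.8
```

It moved 50 mm and is against the end stop. Now I'll release it and rise.

```bash
python3 -m pendant '[0,0.001,0,0,0,0,0.3, 0,0.002,0,0,0,0,0.6, 0,0.002,0,0,0,0,0.6, 0,0.002,0.01,0,0,0,0.6, 0,0.002,0.05,0,0,0,0.6]'
python3 -m pendant '[0,-0.01,0.05,0,0,0,0.6, -0.03,-0.05,0.09,0,0,0,0.6, -0.06,-0.1,0.09,0,0,0,0.6, -0.08,-0.15,0.09,0,0,0,0.6, -0.09,-0.19,0.09,0,0,0,0.6]'
python3 -m pendant '[0,-0.04,0,0,0,0,0.6, 0,-0.08,0,0,0,0,0.6, 0,-0.08,0,0,0,0,0.6, 0,-0.08,0,0,0,0,0.6, 0,-0.08,0,0,0,0,0.6]'
python3 - <<'E'
from h import *
T=optics.camera("top");S=optics.camera("side");T0=dict(np.load("pics/top0.npz"));S0=dict(np.load("pics/side0.npz"))
a=np.radians(5.93);U=np.array([.4882,.2057]);R2=np.array([[np.cos(a),-np.sin(a)],[np.sin(a),np.cos(a)]])
for lo,hi in(((0,130,60),(8,255,255)),):
    for n,c,b in(("top",T,(170,180,225,205)),("side",S,(232,140,258,178)),("top0",T0,(170,180,225,205)),("side0",S0,(232,140,258,178))):
        for k,p in blobs(c,lo,hi,b,2)[1]: w=ray(c,p,.086 if n[0]=="t" else .078)[0]; print(n,k,p,((w[:2]-U)@R2*1000).round(1))
print("orange left visible",blobs(T,(5,140,100),(22,255,255),(185,215,235,240),1)[1])
m=lambda c:blobs(c,(100,120,40),(130,255,255),(190,180,235,240) if c is T else (205,150,250,195))[1]
print("rib",m(T),[((ray(T,p,.07)[0][:2]-U)@R2*1000).round(1) for k,p in m(T)],blobs(S,(100,120,40),(130,255,255),(205,150,250,195))[1])
# bystanders moved?
for n,lo,hi in(("yellow",(24,120,80),(34,255,255)),("tealrack/dark green",(70,120,20),(95,255,255)),):
    print(n,blobs(T0,lo,hi,(100,170,300,250),40)[1],blobs(T,lo,hi,(100,170,300,250),40)[1])
print("tipbox",blobs(T0,(0,90,40),(8,255,255),(140,130,195,172),10)[1],blobs(T,(0,90,40),(8,255,255),(140,130,195,172),10)[1])
h=[cv2.warpAffine(x["image"],np.float32([[1,0,0],[0,1,0]]),(512,384)) for x in(T0,T)]
d=cv2.absdiff(*h).max(2)[138:165,195:235]; print("box diff",d.mean())
s=status.read_state();print(s["time"],s["wrist_force"],s["position"])
E
```

```text
time: 21.8
position: [0.5688, 0.2378, 0.1102]
eef_rot: [-0.002, 0.67, 0.742, -0.007]
wrist_force: [-0.7, 0.0, 0.7]
width: 0.0513
grasp_force: 0.0
time: 22.3
position: [0.4849, 0.0621, 0.2042]
eef_rot: [-0.001, 0.67, 0.743, -0.002]
wrist_force: [0.9, -0.6, -0.1]
width: 0.051
grasp_force: 0.0
time: 22.8
position: [0.4863, -0.0155, 0.2033]
eef_rot: [-0.001, 0.67, 0.743, -0.002]
wrist_force: [0.2, 0.7, -0.0]
width: 0.0515
grasp_force: 0.0
top 21 [195.1 191.6] [72.7 25.9]
side 7 [256.3 152.4] [155.3 108.4]
side 16 [246.1 166.8] [67.8 11.9]
top0 19 [179.6 192.4] [74. 76.]
side0 11 [256.2 152.3] [155.3 109.4]
side0 19 [241.8 160.7] [68.8 64.8]
side0 4 [256.5 158. ] [137.   62.9]
orange left visible []
rib [(128, array([206.5, 213.7]))] [array([-0.3, -4.1])] [(58, array([232.2, 175.7]))]
yellow [(549, array([129.9, 194.7]))] [(553, array([129.8, 194.7]))]
tealrack/dark green [(849, array([265. , 203.1])), (514, array([128. , 229.9]))] [(1613, array([277.8, 219.6])), (214, array([251.5, 202.3])), (537, array([128.3, 229.9]))]
tipbox [(467, array([169.1, 152.5]))] [(463, array([169. , 152.5]))]
box diff 7.7481481481481485
22.9 [ 0.6863247  -0.93773384 -0.02924406] [ 0.48644425 -0.01507763  0.20314916]
```

```bash
python3 -c "
from station import order
print(order.hand_in())"
```

```text
the job is handed in; nothing more can be done
None
```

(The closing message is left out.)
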